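# Hang the parts basket on the drip lift

## Task

Hang the basket of washed pistons up to drain on the drip lift: first, with the beam still level, bring the basket along the bench (a push will do) until the hook reaches through under the middle of its handle and the handle stands over the hook's dip. Then set the bored weight down on the peg of the pan at the beam's other end, so that the beam tips right over and lifts the basket clear of the bench. Leave it hanging still and about level; do not tip the basket over or disturb the hub, the bearing and the oil bottle.

Things in the scene. Friction and masses are not known exactly. Their poses are not given: they have to be found in the camera images.
- stand: Grey steel stand of the drip lift, bolted to the bench: base plate 130 x 90 x 10 mm (centre 15 mm towards +x of the origin), two upright cheeks 50 mm wide, 157 mm high. Origin: on the bench under the beam's pivot. Its -x axis faces the robot, the beam lies along its y axis, the hook is on its +y side.
- beam: Steel bar, 330 mm long, 14 x 20 mm, that tips like a seesaw on the stand. Origin: on the pivot, 125 mm above the bench; pivot axis x. Empty it rests level. With the weight on its peg it tips slowly by up to 0.44 rad about +x: the hook (+y end) rises 77 mm, the pan (-y end) sinks.
- hook (a point): The hook is a 10 mm round bar that comes from the beam's end towards -x, dips, and rises to a blunt tip 25 mm beyond the dip (tip's top 136 mm above the bench while level). This point: top of the bar at the bottom of the dip, in the beam's frame 35 mm to -x, 180 mm to +y, 7 mm below the pivot (118 mm above the bench). Axes as the beam.
- peg (a point): Foot of the peg, centre of the pan's upper face: in the beam's frame 30 mm to -x, 160 mm to -y, 3 mm above the pivot (128 mm above the bench while level). The pan is a disc of 76 mm diameter; the peg is 14 mm thick, stands 40 mm up from it along the beam's z axis, top tapered.
- basket: Loose sheet-metal basket, 130 (x) x 120 (y) x 50 (z) mm, walls 3 mm, four pistons in it, 0.35 kg. Origin: centre of its underside. A rigid handle of 8 mm round bar stands over its middle in the y-z plane: legs at y = +-57 mm up to 142 mm, then rising to a peak (bar centre 156 mm) at y = 0. Starts on the bench on the robot's side of the hook, handle short of its tip.
- handle (a point): Underside of the handle's bar at its peak, 152 mm above the basket's underside. Axes as the basket.
- weight: Loose steel weight, about 0.8 kg: a disc of 72 mm diameter and 22 mm height with a collar of 44 mm diameter on top (total height 44 mm) and a bore of 26 mm right through. Origin: centre of its underside, z up through the bore.
- hub: Bystander: solid steel hub without a bore, disc 72 mm diameter and 14 mm high with a stub of 28 mm diameter on top (total height 36 mm). Origin: centre of its underside.
- bearing: Bystander: ball bearing, 68 mm diameter, 18 mm high, bore only 10 mm. Origin: centre of its underside.
- oil: Bystander: grey oil bottle, 60 mm diameter, 150 mm high. Origin: centre of its underside.
Not all that is in view belongs to the job. What is meant by the basket is not brown, and is the smaller of those in its own colour.

How it is judged:
By the outcome, as a careful person would: the job done as asked, in the order asked, and still so for the second after the job is handed in, with the robot touching nothing.
It also fails if it takes over 58 s, if anything falls off the work surface, if the arm or the gripper's body presses on something with over 40 N, if the wrist force passes 120 N, or if a joint passes its speed limit or range.

## Robot

A 7-joint arm with a two-finger parallel gripper is mounted at the origin on the work surface. World frame = base frame: x ahead of the robot, y to its left, z up, the work surface at z = 0. Lengths are in m, angles in rad, forces in N, time in s.
With the tool pointing down it reaches from about 0.425 to 0.925 m from the base axis. Payload 6.8 kg.
Tool frame: the origin (TCP) lies at the very end of the fingers, on their centre line; the grasp point (between the pads) lies 19 mm behind it; z points along the fingers, y is the line along which they close (so a half turn about z gives the same grasp; the last joint's range is limited). The gripper opens to 88 mm and grips with 3 to 60 N. Pads are 20 mm wide; open, the fingers measure 115 mm over their backs; the gripper's body (75 mm by 178 mm) begins 61 mm behind the grasp point.
Start: joints at [1.192, 0.477, 0.022, 1.555, -0.011, 1.109, -0.083], TCP at [0.181, -0.65, 0.223] pointing down, gripper open.
Joint ranges: [-2.96, 2.96], [-0.34, 2.1], [-1.41, 1.46], [0.24, 2.44], [-1.37, 4.51], [0.17, 1.92], [-2.96, 2.96]. Speed limits (rad/s): [2.39, 2.39, 3.14, 3.14, 3.14, 3.14, 3.14].

## Interface

Orientations are given as a 3x3 rotation matrix whose columns are the frame's x, y, z axes.
In Python, from plant import manip gives the robot as it stands. The module is installed in compiled form; this text tells all that it offers.
- The arm moves only by the tool jog_arm, never from a script. Its argument "series" is one flat list of numbers, 7 for each row, row after row: the closure, from 0 (fully open) to 1 (shut), then the shift along the tool's x, y, z in mm, then the turn, a rotation vector about the tool's x, y, z in rad. A call has 1 to 12 rows; each row is the pose to reach, as a shift and turn from the pose commanded when the call began, along the tool's axes at that moment; what a row does not reach only later rows make up. A row lasts 1/12 s, in which the tool goes at most 41.7 mm and 7.16 degrees, less where a joint would pass 70% of its speed; a pose out of reach is approached as far as the arm can. A call with a gripper value outside its range is refused whole. The fingers move at their own pace and stop on an object; "squeeze" is the grip in N (left out, the last holds). Time passes only in rows, so rows that repeat a pose let the fingers close. It gives the time, the measured TCP pose, the force, the opening and the grip force at its end, in the units of the state.
- manip.observe(): the state, without advancing time (a new reading comes with each control period).
- manip.snapshot(name): name is "side" or "top"; returns a dict with "frame" (420x560x3 uint8, blue, green, red), "vertical_fov" (degrees; the focal length in pixels is half the picture's height over the tangent of half this angle, whatever the lens; pixels are square), "cx", "cy" (the principal point, pixels), "position" and "orientation" of the camera in the world. Camera axes: x right, y down, z forward; pixel columns grow to the right and rows downward; lengths in m; the calibration is good to about 2 mm. A picture is of the moment at which its call begins. There is no depth.
- manip.job_done(): hands the job in; it is judged then, once.
Trained networks look in a picture, given as the dict that the camera call returned (one of the last four; its "shot" number tells which), for a name from the list of things; names that differ only in an ending like _2 or _b are one class to them, and where a whole thing is asked for, a point or a joint stands for the part that bears it (a point fixed in the world has none). Each returns a list of dicts, best first, with "score" (0 to 1); they miss things now and then, are a little off and sometimes report something else, mostly with a low value. They report only what shows in the picture. A call takes as long as a camera call. They do not tell look-alikes from the thing itself.
- manip.spot_in(picture, thing): "rect" ([centre column, centre row, width, height] in pixels, round what is visible of it).
The state is a dict: "clock": time; "joints": joint angles; "qd": joint speeds; "tau": joint torques, N m; "tcp_pos": TCP position; "eef_rot": TCP orientation; "contact_force": force on the tool from outside, world axes, zero at the start; "torque": the same for the moment, N m; "width": finger opening in m; "finger_force": force on a finger pad.
Only numpy, scipy, OpenCV 4.12 (cv2) and the standard library are available. Lean on these libraries where they do the work, as an engineer would, in place of code of your own. Each camera call takes 0.05 s, during which the arm holds its last target. There are 200 camera calls.

## Working session

There is one attempt and no reset: what is moved stays moved. The work goes in short steps, Python scripts to look and compute and a tool call to move; the robot and the scene stay as the last step left them, time stands still between calls to the robot, and variables do not carry over. Pictures are saved under pics/ and viewed, at most 11 in all, crops included, and the job is handed in when it is done.

Besides the shell and the picture viewer there is one more tool, called after "Request:" in YAML: its name, and indented under it one key for each argument. jog_arm: Moves the arm, as the interface text tells. Its arguments: {"type":"object","properties":{"series":{"type":"array","items":{"type":"number"}},"squeeze":{"type":"number"}},"required":["series"]}

```bash
mkdir -p pics
cat > h.py <<'E'
import numpy as np, cv2
from plant import manip
def K(p):
    f=p["frame"].shape[0]/2/np.tan(np.radians(p["vertical_fov"])/2); return f,p["cx"],p["cy"]
def onplane(p,u,v,z):
    f,cx,cy=K(p); d=np.array(p["orientation"])@np.array([(u-cx)/f,(v-cy)/f,1]); o=np.array(p["position"])
    return o+d*(z-o[2])/d[2]
def proj(p,X):
    f,cx,cy=K(p); c=np.array(p["orientation"]).T@(np.array(X)-np.array(p["position"])); return np.round([cx+f*c[0]/c[2],cy+f*c[1]/c[2]],1)
def tri(p,a,q,b):
    A=[];B=[]
    M=np.zeros((3,3));r=np.zeros(3)
    for P,(u,v) in((p,a),(q,b)):
        f,cx,cy=K(P); d=np.array(P["orientation"])@np.array([(u-cx)/f,(v-cy)/f,1]);d/=np.linalg.norm(d)
        N=np.eye(3)-np.outer(d,d);M+=N;r+=N@np.array(P["position"])
    return np.linalg.solve(M,r)
def both(): return manip.snapshot("top"),manip.snapshot("side")
E
python3 - <<'E'
from h import *
np.set_printoptions(precision=3,suppress=True)
t,s=both()
for n,p in(("top",t),("side",s)):
    cv2.imwrite(f"pics/{n}0.png",p["frame"]); print(n,p["position"],np.array(p["orientation"]).tolist(),K(p),[k for k in p])
    for th in["stand","beam","hook","peg","basket","handle","weight","hub","bearing","oil"]:
        print(th,[(np.round(d["rect"]).astype(int).tolist(),round(d["score"],2)) for d in manip.spot_in(p,th)[:4]])
o=manip.observe();print(o["eef_rot"],o["tcp_pos"],o["clock"])
E
```

```text
top [ 0.367 -0.065  1.161] [[-0.00995085320836114, -0.9986473145456485, 0.051034514509204466], [-0.9998975959622732, 0.009412424966691361, -0.010779788732305801], [0.01028484853035723, -0.051136556464147616, -0.9986387106875523]] (np.float64(433.5124670088807), 283.4856895338063, 214.5494042601858) ['frame', 'vertical_fov', 'cx', 'cy', 'position', 'orientation', 'shot']
stand [([256, 126, 161, 51], 0.75)]
beam [([252, 131, 158, 32], 0.93)]
hook [([254, 133, 159, 30], 0.72)]
peg [([255, 132, 160, 32], 0.76), ([172, 178, 65, 58], 0.67)]
basket [([175, 179, 63, 56], 0.93), ([133, 312, 88, 87], 0.9), ([360, 272, 59, 57], 0.61)]
handle [([173, 176, 65, 58], 0.97), ([360, 270, 53, 50], 0.97), ([135, 314, 93, 89], 0.84), ([274, 206, 25, 26], 0.3)]
weight [([327, 204, 24, 26], 0.73)]
hub [([276, 205, 29, 27], 0.66)]
bearing [([368, 207, 30, 24], 0.91)]
oil [([172, 177, 64, 53], 0.6), ([416, 127, 34, 33], 0.55)]
side [0.173 0.72  0.851] [[-0.9498231137549559, -0.1946175093408224, 0.24486746953161218], [-0.312587717657592, 0.6185850325218045, -0.720861620777258], [-0.011179058388685915, -0.7612335926625762, -0.6483814047731238]] (np.float64(384.8144523914039), 280.09520298839954, 197.52844455786772) ['frame', 'vertical_fov', 'cx', 'cy', 'position', 'orientation', 'shot']
stand [([210, 209, 73, 92], 0.64)]
beam [([211, 210, 77, 95], 0.94)]
hook [([208, 210, 79, 94], 0.69)]
peg [([212, 209, 82, 86], 0.66)]
basket [([347, 188, 45, 53], 0.69), ([338, 361, 108, 117], 0.65), ([216, 284, 68, 78], 0.58)]
handle [([339, 361, 110, 115], 0.9), ([216, 282, 69, 78], 0.87)]
weight [([291, 203, 20, 23], 0.72)]
hub [([280, 238, 25, 17], 0.68)]
bearing [([299, 186, 21, 16], 0.58)]
oil [([259, 144, 17, 42], 0.85), ([279, 235, 24, 21], 0.75)]
[[ 0.964  0.267  0.   ]
 [ 0.267 -0.964  0.   ]
 [ 0.    -0.    -1.   ]] [ 0.181 -0.65   0.223] 1.1
```

View pics/top0.png

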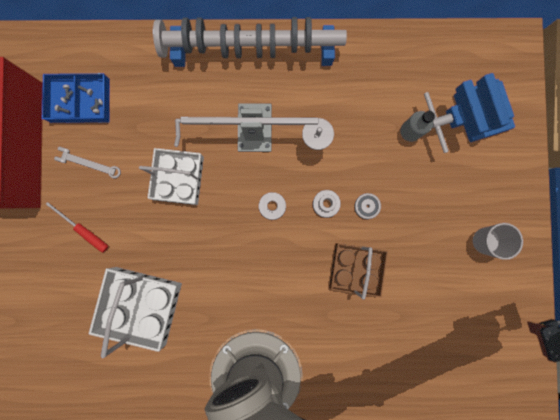

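View pics/side0.png

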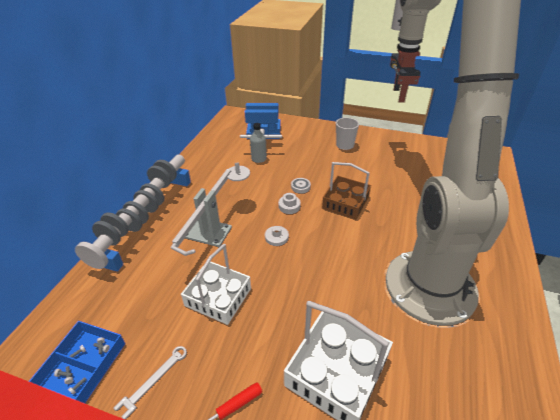

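Baskets: large white (133,312), brown (360,272) and small white (175,179). The small white one fits: it is not brown, and it is the smaller of the white ones. Weight candidates: (272,206), (327,204) and (368,207). The enlarged crop should show which has the collar and the wide bore.

Run:
```python
from h import *
np.set_printoptions(precision=3,suppress=True)
t,s=both()
a=cv2.resize(t["frame"][90:225,130:390],(790,410),interpolation=cv2.INTER_CUBIC)
b=cv2.resize(s["frame"][160:330,165:325],(0,0),fx=3.5,fy=3.5,interpolation=cv2.INTER_CUBIC)
cv2.imwrite("pics/ctop.png",a);cv2.imwrite("pics/cside.png",b)
for nm,u,v,z in[("272",273,206,.02),("327",327,204,.02),("368",368,206,.018),("basket",175,179,.05),("pan",317,133,.128),("base+",254,128,.01),("oil",416,127,.07)]: print(nm,onplane(t,u,v,z))
print(tri(t,(327,204),s,(290,203)),tri(t,(272,206),s,(277,236)))
```

```text
272 [ 0.448 -0.05   0.02 ]
327 [ 0.452 -0.193  0.02 ]
368 [ 0.445 -0.302  0.018]
basket [0.517 0.201 0.05 ]
pan [ 0.615 -0.159  0.128]
base+ [ 0.659 -0.001  0.01 ]
oil [ 0.643 -0.418  0.07 ]
[ 0.451 -0.194  0.013] [ 0.447 -0.048  0.003]
```

View pics/ctop.png

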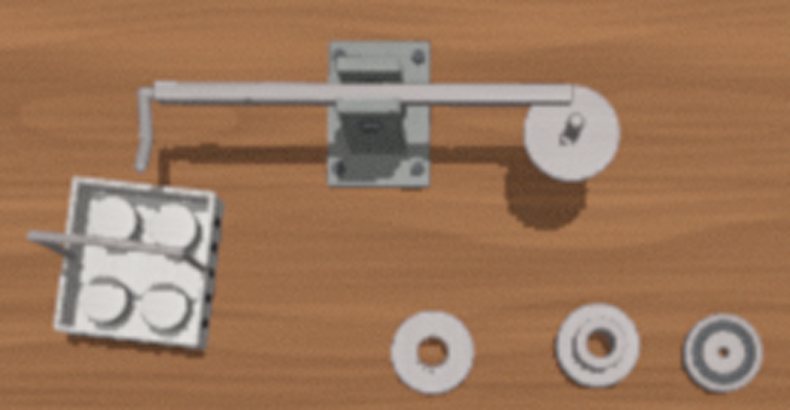

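View pics/cside.png

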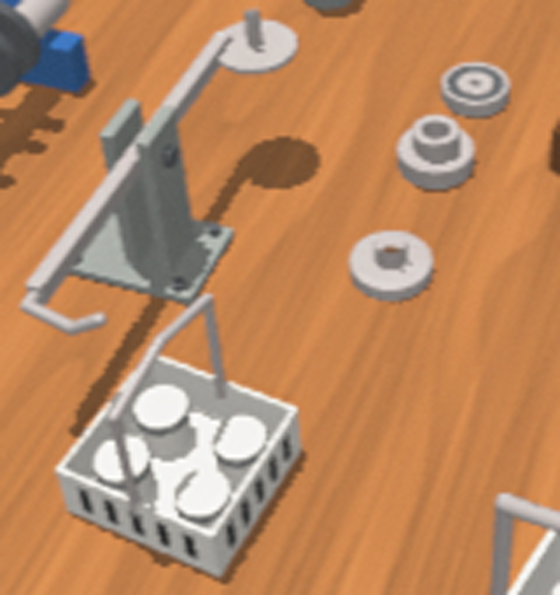

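The crops settle it. The piece at top (327,204), side (290,203), has a wide collar and a bore, so it is the weight. The piece at (272,206) is a narrow one without a collar, and the bearing is at (368,206). The basket is the small white one, with its handle peak at about top (166,170) and side (210,259).

```bash
cat >> h.py <<'E'
from scipy.spatial.transform import Rotation as Rr
def down(yaw): # tool y axis direction at 'yaw', z down
    y=np.array([np.cos(yaw),np.sin(yaw),0]);z=np.array([0,0,-1.]);return np.column_stack([np.cross(y,z),y,z])
def rel(pos,yaw,o=None,fr=None,fyaw=None):
    if fr is None: o=manip.observe();R=np.array(o["eef_rot"]);fr=np.array(o["tcp_pos"])
    else: R=down(fyaw)
    best=min((Rr.from_matrix(R.T@down(yaw+k)).as_rotvec() for k in(0,np.pi)),key=np.linalg.norm)
    return np.round(R.T@(np.array(pos)-fr)*1000,1),np.round(best,3)
E
python3 - <<'E'
from h import *
np.set_printoptions(precision=3,suppress=True)
t,s=both()
c=lambda u,v:(130+(u+.5)/3.0385-.5,90+(v+.5)/3.037-.5)
d=lambda u,v:(165+u/3.5,160+v/3.5)
L=onplane(t,*c(155,91),.135);R_=onplane(t,*c(575,94),.135);print("beam",L,R_,"yaw",np.arctan2(-(L-R_)[0],(L-R_)[1]))
print("base corners",[onplane(t,*c(*q),.01)[:2] for q in((329,42),(429,42),(429,186),(329,186))])
print("pan",onplane(t,*c(571,133),.128)); print("pegtop",onplane(t,*c(576,121),.168))
print("tip",tri(t,c(141,167),s,d(101,320)),onplane(t,*c(141,168),.134)); print("dip side",onplane(s,*d(70,327),.113))
print("basket rim",[onplane(t,*c(*q),.05)[:2] for q in((75,178),(220,193),(205,350),(55,330))])
print("handle corners",tri(t,c(30,236),s,d(118,405)),onplane(t,*c(30,236),.145),onplane(t,*c(188,249),.145),"peak",tri(t,c(110,242),s,d(158,345)))
print("weight",onplane(t,*c(598,345),.022),onplane(t,*c(600,343),.044))
E
```

```text
beam [0.649 0.167 0.135] [ 0.644 -0.164  0.135] yaw -0.014395153707934509
base corners [array([0.726, 0.042]), array([ 0.725, -0.047]), array([ 0.596, -0.046]), array([0.597, 0.042])]
pan [ 0.614 -0.161  0.128]
pegtop [ 0.614 -0.161  0.168]
tip [0.588 0.179 0.129] [0.588 0.178 0.134]
dip side [0.613 0.18  0.113]
basket rim [array([0.598, 0.254]), array([0.584, 0.131]), array([0.45 , 0.144]), array([0.468, 0.27 ])]
handle corners [0.53  0.258 0.152] [0.533 0.261 0.145] [0.522 0.139 0.145] peak [0.528 0.2   0.145]
weight [ 0.453 -0.191  0.022] [ 0.453 -0.191  0.044]
```

Run:
```python
from h import *
print(rel([.45,-.28,.25],-.09)); print(rel([.527,.2,.25],-.09))
```

```text
(array([ 358.7, -284.9,  -27.4]), array([ 0.  ,  0.  , -1.21]))
(array([ 561.3, -726.8,  -27.4]), array([ 0.  ,  0.  , -1.21]))
```

Request:
jog_arm:
  series: [0.5,359,-285,-27,0,0,-1.21,0.5,359,-285,-27,0,0,-1.21,0.5,359,-285,-27,0,0,-1.21,0.5,359,-285,-27,0,0,-1.21,0.5,359,-285,-27,0,0,-1.21,0.5,359,-285,-27,0,0,-1.21,0.5,359,-285,-27,0,0,-1.21,0.5,359,-285,-27,0,0,-1.21,0.5,359,-285,-27,0,0,-1.21,0.5,359,-285,-27,0,0,-1.21,0.5,359,-285,-27,0,0,-1.21,0.5,359,-285,-27,0,0,-1.21]

```text
clock: 2.3
tcp_pos: [0.4558, -0.2716, 0.2509]
eef_rot: [[0.078, 0.997, 0.004], [0.997, -0.078, 0.002], [0.003, 0.004, -1.0]]
contact_force: [0.9, 0.5, 0.9]
width: 0.044
finger_force: 0.0
```

Run:
```python
from h import *
print(rel([.527,.2,.25],-.09),manip.observe()["joints"],manip.observe()["tcp_pos"])
```

```text
(array([475.7,  34.2,   2.4]), array([ 0.004, -0.003,  0.012])) [ 0.77673141  0.24040165 -0.4158645   1.84586685  0.10528541  1.07427668
  0.24340543] [ 0.45576527 -0.27158574  0.2509167 ]
```

Request:
jog_arm:
  series: [0.5,479,38,0,0,0,0,0.5,479,38,0,0,0,0,0.5,479,38,0,0,0,0,0.5,479,38,0,0,0,0,0.5,479,38,0,0,0,0,0.5,479,38,0,0,0,0,0.5,479,38,0,0,0,0,0.5,479,38,0,0,0,0,0.5,479,38,0,0,0,0,0.5,479,38,0,0,0,0,0.5,479,38,0,0,0,0,0.5,479,38,0,0,0,0]

```text
clock: 3.3
tcp_pos: [0.5309, 0.1992, 0.2501]
eef_rot: [[0.086, 0.996, 0.001], [0.996, -0.086, 0.003], [0.003, 0.0, -1.0]]
contact_force: [0.1, -0.5, 0.5]
width: 0.0439
finger_force: 0.0
```

Request:
jog_arm:
  series: [0.5,0,0,0,0,0,0,0.5,0,0,0,0,0,0,0.5,0,0,0,0,0,0,0.5,0,0,0,0,0,0]

```text
clock: 3.63
tcp_pos: [0.5314, 0.1917, 0.2495]
eef_rot: [[0.093, 0.996, -0.0], [0.996, -0.093, -0.001], [-0.001, -0.0, -1.0]]
contact_force: [0.5, 0.1, -0.3]
width: 0.0439
finger_force: 0.0
```

Run:
```python
from h import *
print(rel([.527,.2,.25],-.09),manip.observe()["joints"],manip.observe()["tcp_pos"])
t,s=both()
a=cv2.resize(t["frame"][90:240,120:270],(600,600),interpolation=cv2.INTER_CUBIC)
b=cv2.resize(s["frame"][120:320,150:300],(0,0),fx=3,fy=3,interpolation=cv2.INTER_CUBIC)
cv2.imwrite("pics/b.png",cv2.resize(b,(450,600)))
print([(p["rect"],p["score"]) for p in manip.spot_in(s,"basket")])
```

```text
(array([ 7.9, -5.2, -0.5]), array([-0.   ,  0.001, -0.003])) [ 0.07485345  0.34409378 -0.665616    1.75670581  0.23446446  1.12189835
 -0.75793224] [0.53144741 0.19169464 0.24947906]
[([337.4, 360.7, 111.9, 118.6], 0.96), ([348.9, 190.1, 49.1, 57.9], 0.86), ([215.8, 284.6, 69.3, 78.4], 0.66)]
```

View pics/b.png

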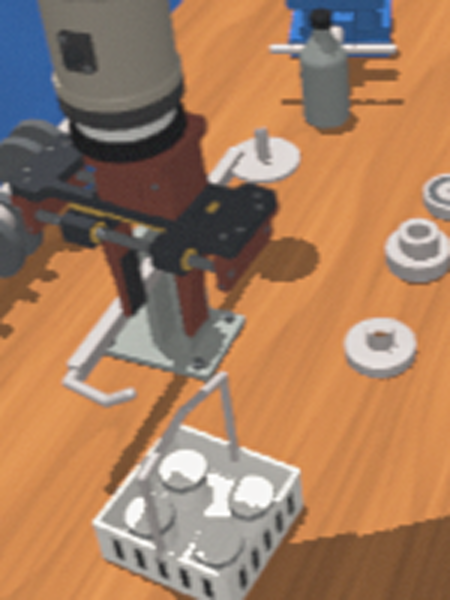

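The view shows the gripper straight above the basket, with the handle between the fingers' x range and the hook untouched. I'll correct by 8/-5 mm, descend and grip the handle.

Request:
jog_arm:
  series: [0.5,8,-4,0,0,0,0,0.5,8,-4,0,0,0,0,0.5,8,-4,30,0,0,0,0.5,8,-4,60,0,0,0,0.5,8,-4,85,0,0,0,0.5,8,-4,104,0,0,0,0.5,8,-4,104,0,0,0,0.5,8,-4,104,0,0,0,0.5,8,-4,104,0,0,0]

```text
clock: 4.53
tcp_pos: [0.5286, 0.2029, 0.147]
eef_rot: [[0.09, 0.996, 0.002], [0.996, -0.09, 0.001], [0.001, 0.001, -1.0]]
contact_force: [-0.3, 0.0, 0.2]
width: 0.0439
finger_force: 0.0
```

Run:
```python
from h import *
o=manip.observe();print(o["tcp_pos"],o["contact_force"])
t,s=both()
b=cv2.resize(s["frame"][190:330,160:280],(0,0),fx=4.2,fy=4.2,interpolation=cv2.INTER_CUBIC)
cv2.imwrite("pics/c.png",b)
```

```text
[0.52855185 0.20293809 0.14697375] [-0.26632805  0.0018824   0.16222097]
```

View pics/c.png

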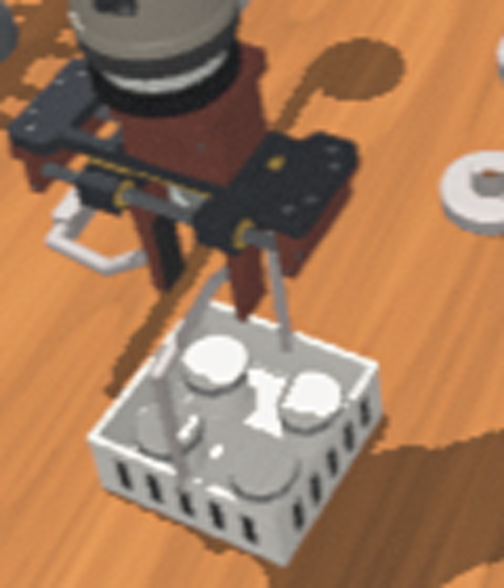

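The handle's peak (about 215,275 in the crop) passes between the two fingers, so I'll close.

Request:
jog_arm:
  series: [1,0,0,0,0,0,0,1,0,0,0,0,0,0,1,0,0,0,0,0,0,1,0,0,0,0,0,0,1,0,0,0,0,0,0,1,0,0,0,0,0,0,1,0,0,0,0,0,0,1,0,0,0,0,0,0]
  squeeze: 20

```text
clock: 5.3
tcp_pos: [0.5275, 0.2018, 0.1453]
eef_rot: [[0.09, 0.996, -0.001], [0.996, -0.09, -0.001], [-0.001, -0.001, -1.0]]
contact_force: [-1.2, -0.6, -1.2]
width: 0.0074
finger_force: 20.0
```

Run:
```python
from h import *
o=manip.observe();print(o["tcp_pos"],o["contact_force"],o["width"],o["finger_force"])
print(rel([.613,.183,.149],-.014))
```

```text
[0.5275309  0.20179458 0.14525423] [-1.22036277 -0.55691421 -1.15097342] 0.00742256893116742 19.982029795646667
(array([-11. ,  86.8,  -3.8]), array([-0.001,  0.001, -0.076]))
```

Request:
jog_arm:
  series: [1,0,0,-2,0,0,-0.01,1,-3,4,-4,0,0,-0.03,1,-6,12,-4,0,0,-0.05,1,-9,22,-4,0,0,-0.07,1,-11,32,-4,0,0,-0.076,1,-11,43,-4,0,0,-0.076,1,-11,54,-4,0,0,-0.076,1,-11,64,-4,0,0,-0.076,1,-11,73,-4,0,0,-0.076,1,-11,80,-4,0,0,-0.076,1,-11,85,-4,0,0,-0.076,1,-11,87,-4,0,0,-0.076]

```text
clock: 6.3
tcp_pos: [0.6143, 0.1834, 0.1495]
eef_rot: [[0.014, 1.0, 0.0], [1.0, -0.014, 0.0], [0.0, 0.0, -1.0]]
contact_force: [0.2, -1.2, -3.0]
width: 0.0074
finger_force: 20.0
```

Run:
```python
from h import *
o=manip.observe();print(o["tcp_pos"],o["contact_force"],o["width"],o["finger_force"])
t,s=both()
b=cv2.resize(s["frame"][170:310,140:260],(0,0),fx=3.3,fy=4.2*3.3/4.2,interpolation=cv2.INTER_CUBIC)
a=cv2.resize(t["frame"][90:220,120:235],(0,0),fx=3.3,fy=3.3,interpolation=cv2.INTER_CUBIC)
h=min(a.shape[0],b.shape[0]);cv2.imwrite("pics/d.png",np.hstack([a[:h],b[:h]]))
```

```text
[0.6143348  0.18340871 0.14952605] [ 0.16206125 -1.18144442 -3.02856986] 0.007427578628878709 19.98038962483406
```

View pics/d.png

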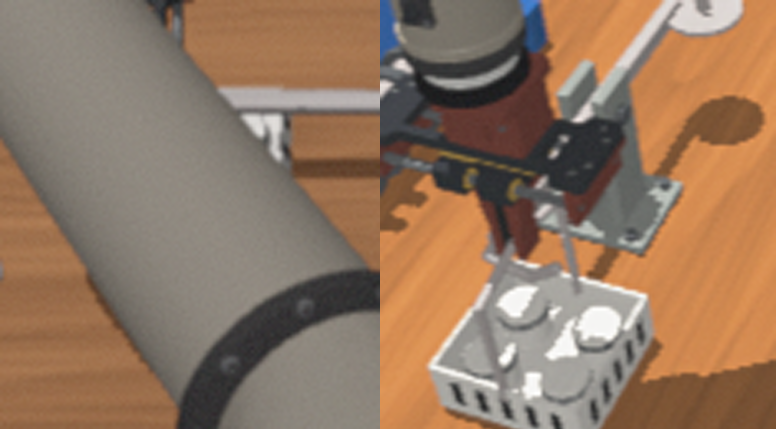

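The side crop shows the hook coming through under the handle, around (525,265), and about 3 N of weight is on the tool. Next I set the basket down, open and rise.

Request:
jog_arm:
  series: [1,0,0,2,0,0,0,1,0,0,4,0,0,0,1,0,0,5,0,0,0,1,0,0,5,0,0,0,0.6,0,0,4.5,0,0,0,0.6,0,0,4.5,0,0,0,0.6,0,0,4.5,0,0,0,0.6,0,0,4.5,0,0,0,0.6,0,0,4.5,0,0,0,0.6,0,0,-5,0,0,0,0.6,0,0,-30,0,0,0,0.6,0,0,-60,0,0,0]

```text
clock: 7.4
tcp_pos: [0.6124, 0.1828, 0.2091]
eef_rot: [[0.014, 1.0, -0.004], [1.0, -0.014, -0.001], [-0.001, -0.004, -1.0]]
contact_force: [-0.0, -0.9, 0.5]
width: 0.0352
finger_force: 0.0
```

Run:
```python
from h import *
o=manip.observe();print(o["tcp_pos"],o["contact_force"],o["width"],o["finger_force"])
print(rel([.453,-.191,.25],0))
```

```text
[0.61239598 0.18284515 0.20906768] [-0.0483535  -0.86928315  0.46365019] 0.035198318146973426 0.0
(array([-376.1, -154.4,  -40. ]), array([-0.004,  0.001, -0.014]))
```

Request:
jog_arm:
  series: [0.2,-376,-154,-40,0,0,-0.014,0.2,-376,-154,-40,0,0,-0.014,0.2,-376,-154,-40,0,0,-0.014,0.2,-376,-154,-40,0,0,-0.014,0.2,-376,-154,-40,0,0,-0.014,0.2,-376,-154,-40,0,0,-0.014,0.2,-376,-154,-40,0,0,-0.014,0.2,-376,-154,-40,0,0,-0.014,0.2,-376,-154,-40,0,0,-0.014,0.2,-376,-154,-40,0,0,-0.014,0.2,-376,-154,-40,0,0,-0.014,0.2,-376,-154,-40,0,0,-0.014]

```text
clock: 8.4
tcp_pos: [0.4538, -0.1922, 0.2505]
eef_rot: [[0.005, 1.0, 0.001], [1.0, -0.005, -0.001], [-0.001, 0.001, -1.0]]
contact_force: [0.2, 1.0, 0.6]
width: 0.0702
finger_force: 0.0
```

Request:
jog_arm:
  series: [0.2,0,0,0,0,0,0,0.2,0,0,0,0,0,0,0.2,0,0,0,0,0,0,0.2,0,0,0,0,0,0]

```text
clock: 8.73
tcp_pos: [0.4549, -0.189, 0.2496]
eef_rot: [[-0.003, 1.0, 0.0], [1.0, 0.003, 0.0], [0.0, 0.0, -1.0]]
contact_force: [-0.0, 1.0, -0.5]
width: 0.0703
finger_force: 0.0
```

Run:
```python
from h import *
print(rel([.453,-.191,.024],0),manip.observe()["tcp_pos"])
t,s=both()
b=cv2.resize(s["frame"][155:300,170:300],(0,0),fx=3.3,fy=3.3,interpolation=cv2.INTER_CUBIC)
a=cv2.resize(t["frame"][100:220,140:350],(0,0),fx=1.75,fy=1.75,interpolation=cv2.INTER_CUBIC)
h=max(a.shape[0],b.shape[0]);P=lambda i:cv2.copyMakeBorder(i,0,h-i.shape[0],0,0,0)
o=np.hstack([P(a),P(b)]);print(o.shape);cv2.imwrite("pics/e.png",o)
```

```text
(array([ -2.1,  -1.9, 225.6]), array([ 0.   , -0.   ,  0.003])) [ 0.45485257 -0.18901083  0.24964148]
(478, 797, 3)
```

View pics/e.png

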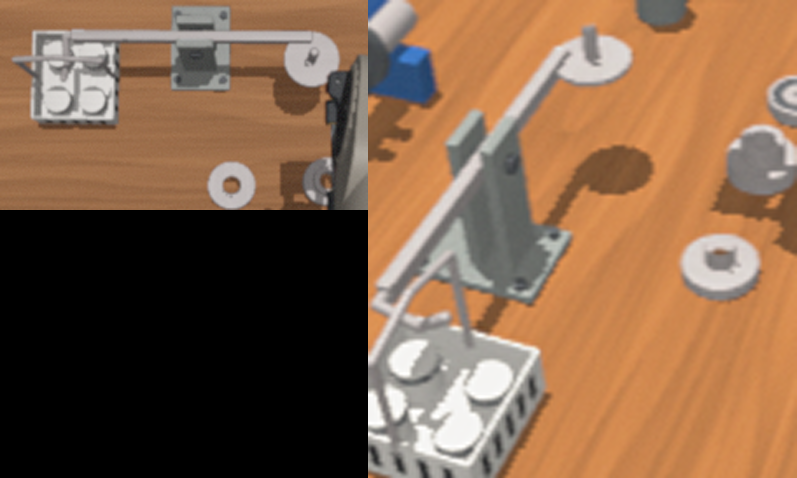

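The view shows the hook tip sticking out under the handle beyond its middle, at top crop (65,70). The beam is level, and the weight at top crop (325,183) is untouched. Now the weight, gripped by its collar.

Request:
jog_arm:
  series: [0.2,-2,-2,40,0,0,0,0.2,-2,-2,80,0,0,0,0.2,-2,-2,120,0,0,0,0.2,-2,-2,160,0,0,0,0.2,-2,-2,190,0,0,0,0.2,-2,-2,212,0,0,0,0.2,-2,-2,224,0,0,0,0.2,-2,-2,224,0,0,0,0.2,-2,-2,224,0,0,0,1,-2,-2,224,0,0,0,1,-2,-2,224,0,0,0,1,-2,-2,224,0,0,0]
  squeeze: 40

```text
clock: 9.83
tcp_pos: [0.453, -0.1927, 0.0267]
eef_rot: [[0.0, 1.0, 0.002], [1.0, -0.0, -0.001], [-0.001, 0.002, -1.0]]
contact_force: [-0.2, -0.2, 0.2]
width: 0.0537
finger_force: 0.0
```

Request:
jog_arm:
  series: [1,0,0,0,0,0,0,1,0,0,0,0,0,0,1,0,0,0,0,0,0,1,0,0,0,0,0,0,1,0,0,-20,0,0,0,1,0,0,-60,0,0,0,1,0,0,-100,0,0,0,1,0,0,-140,0,0,0,1,0,0,-180,0,0,0,1,0,0,-205,0,0,0,1,0,0,-205,0,0,0,1,0,0,-205,0,0,0]

```text
clock: 10.83
tcp_pos: [0.4516, -0.1925, 0.23]
eef_rot: [[0.0, 1.0, -0.0], [1.0, -0.0, -0.001], [-0.001, -0.0, -1.0]]
contact_force: [-0.6, 0.5, -9.6]
width: 0.0431
finger_force: 40.0
```

Run:
```python
from h import *
o=manip.observe();print(o["tcp_pos"],o["contact_force"],o["width"],o["finger_force"])
t,s=both()
for p,n in((t,"t"),(s,"s")): print(n,proj(p,o["tcp_pos"]),[(np.round(d["rect"],1).tolist(),round(d["score"],2)) for d in manip.spot_in(p,"weight")],[(np.round(d["rect"],1).tolist(),round(d["score"],2)) for d in manip.spot_in(p,"basket")][:3])
print(rel([.614,-.161,.225],0))
```

```text
[ 0.45156409 -0.19249894  0.23003894] [-0.59955051  0.49980149 -9.63871563] 0.04314772396576564 39.99639471061528
t [337.6 196.7] [([323.2, 197.2, 9.3, 25.6], 0.77), ([272.2, 205.2, 27.8, 29.4], 0.37)] [([180.8, 144.1, 59.3, 53.4], 0.73), ([134.9, 312.8, 89.2, 85.7], 0.71), ([254.7, 133.5, 159.3, 31.4], 0.35)]
s [289.6 147.7] [([293.1, 153.2, 23.2, 24.5], 0.63)] [([347.1, 190.3, 48.6, 54.6], 0.79), ([193.2, 268.8, 62.8, 73.7], 0.75), ([338.7, 361.4, 110.4, 117.2], 0.64)]
(array([ 30.9, 162.9,   3.2]), array([-0.003, -0.002,  0.   ]))
```

Request:
jog_arm:
  series: [1,8,40,0,0,0,0,1,15,78,0,0,0,0,1,22,115,1,0,0,0,1,28,145,2,0,0,0,1,31.5,163.5,3,0,0,0,1,31.5,163.5,3,0,0,0,1,31.5,163.5,3,0,0,0,1,31.5,163.5,3,0,0,0,1,31.5,163.5,3,0,0,0]

```text
clock: 11.88
tcp_pos: [0.6145, -0.1617, 0.2269]
eef_rot: [[0.001, 1.0, -0.002], [1.0, -0.001, -0.0], [-0.0, -0.002, -1.0]]
contact_force: [-0.4, -0.5, -8.2]
width: 0.0434
finger_force: 40.0
```

Run:
```python
from h import *
o=manip.observe();print(o["tcp_pos"],o["contact_force"],o["width"],o["finger_force"])
t,s=both()
b=cv2.resize(s["frame"][95:195,200:300],(600,600),interpolation=cv2.INTER_CUBIC)
cv2.imwrite("pics/f.png",b)
for X in([.614,-.161,.168],[.614,-.161,.128],np.array(o["tcp_pos"])-[0,0,.025]): print((proj(s,X)-[200,95])*6)
```

```text
[ 0.61448036 -0.16165361  0.22689753] [-0.37251576 -0.48625574 -8.24147365] 0.043370355192833006 39.996694503352046
[216.6 399. ]
[222.6 461.4]
[210.  342.6]
```

View pics/f.png

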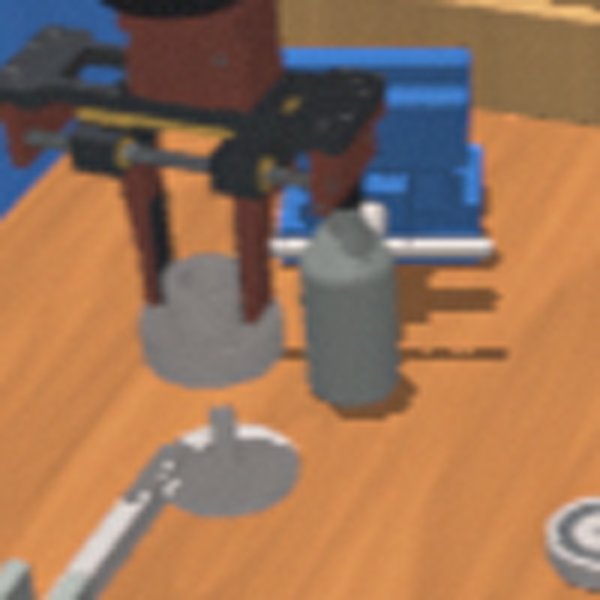

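The weight hangs straight over the peg. The peg top is at (222,408) and the disc is centred at column 212, which matches the prediction to about 1 mm. I'll lower it over the peg.

Request:
jog_arm:
  series: [1,0,-1,15,0,0,0,1,0,-1,25,0,0,0,1,0,-1,32,0,0,0,1,0,-1,38,0,0,0,1,0,-1,43,0,0,0,1,0,-1,47,0,0,0,1,0,-1,50,0,0,0,1,0,-1,50,0,0,0,1,0,-1,50,0,0,0]

```text
clock: 12.73
tcp_pos: [0.6149, -0.1608, 0.1778]
eef_rot: [[-0.0, 1.0, 0.0], [1.0, 0.0, 0.0], [0.0, 0.0, -1.0]]
contact_force: [-0.2, 0.1, -7.5]
width: 0.0431
finger_force: 40.0
```

Run:
```python
from h import *
o=manip.observe();print(o["tcp_pos"],o["contact_force"],o["width"],o["finger_force"],o["torque"])
```

```text
[ 0.61492654 -0.16084848  0.17775129] [-0.22381056  0.07568256 -7.51991839] 0.04308895958706337 39.996579783037305 [-0.0766373  -0.14074771  0.00845688]
```

Request:
jog_arm:
  series: [1,0,0,6,0,0,0,1,0,0,12,0,0,0,1,0,0,17,0,0,0,1,0,0,20,0,0,0,1,0,0,21,0,0,0,1,0,0,21,0,0,0]

```text
clock: 13.23
tcp_pos: [0.6146, -0.1609, 0.1562]
eef_rot: [[0.0, 1.0, -0.001], [1.0, -0.0, 0.0], [0.0, -0.001, -1.0]]
contact_force: [-0.4, 0.9, -8.6]
width: 0.0432
finger_force: 40.0
```

Run:
```python
from h import *
o=manip.observe();print(o["tcp_pos"],o["contact_force"],o["width"],o["finger_force"],o["torque"])
```

```text
[ 0.61458461 -0.16087862  0.15621516] [-0.42496642  0.8708176  -8.55346627] 0.043220818113198736 39.99670495279133 [-0.03320509 -0.09234813  0.01072618]
```

Request:
jog_arm:
  series: [1,0,0,2,0,0,0,1,0,0,3,0,0,0,1,0,0,3,0,0,0,0.3,0,0,3,0,0,0,0.3,0,0,3,0,0,0,0.3,0,0,3,0,0,0,0.3,0,0,3,0,0,0,0.3,0,0,-10,0,0,0,0.3,0,0,-40,0,0,0,0.3,0,0,-80,0,0,0,0.3,0,0,-120,0,0,0,0.3,0,0,-130,0,0,0]

```text
clock: 14.23
tcp_pos: [0.6181, -0.1605, 0.2954]
eef_rot: [[-0.0, 1.0, 0.011], [1.0, 0.0, -0.002], [-0.002, 0.011, -1.0]]
contact_force: [0.6, -0.2, 0.9]
width: 0.0613
finger_force: 0.0
```

Run:
```python
from h import *
o=manip.observe();print(o["tcp_pos"],o["contact_force"],o["width"])
print(rel([.43,-.15,.3],0))
```

```text
[ 0.6181104  -0.16048061  0.29540849] [ 0.62408184 -0.19838245  0.92039591] 0.06128080775912156
(array([  10.5, -188. ,   -6.8]), array([0.011, 0.002, 0.   ]))
```

Back the arm off and wait for the beam to tip.

Request:
jog_arm:
  series: [0.3,-60,-40,0,0,0,0,0.3,-100,-80,0,0,0,0,0.3,-140,-110,0,0,0,0,0.3,-180,-130,0,0,0,0,0.3,-220,-140,0,0,0,0,0.3,-220,-140,0,0,0,0,0.3,-220,-140,0,0,0,0,0.3,-220,-140,0,0,0,0,0.3,-220,-140,0,0,0,0,0.3,-220,-140,0,0,0,0,0.3,-220,-140,0,0,0,0,0.3,-220,-140,0,0,0,0]

```text
clock: 15.23
tcp_pos: [0.476, -0.3791, 0.287]
eef_rot: [[-0.003, 1.0, 0.001], [1.0, 0.003, 0.0], [0.0, 0.001, -1.0]]
contact_force: [-0.1, -0.1, 0.1]
width: 0.0613
finger_force: 0.0
```

Request:
jog_arm:
  series: [0.3,0,0,0,0,0,0,0.3,0,0,0,0,0,0,0.3,0,0,0,0,0,0,0.3,0,0,0,0,0,0,0.3,0,0,0,0,0,0,0.3,0,0,0,0,0,0,0.3,0,0,0,0,0,0,0.3,0,0,0,0,0,0,0.3,0,0,0,0,0,0,0.3,0,0,0,0,0,0,0.3,0,0,0,0,0,0,0.3,0,0,0,0,0,0]

```text
clock: 16.23
tcp_pos: [0.4748, -0.3809, 0.2867]
eef_rot: [[0.0, 1.0, 0.0], [1.0, -0.0, -0.0], [-0.0, 0.0, -1.0]]
contact_force: [-0.2, 0.2, -0.4]
width: 0.0615
finger_force: 0.0
```

Request:
jog_arm:
  series: [0.3,0,0,0,0,0,0,0.3,0,0,0,0,0,0,0.3,0,0,0,0,0,0,0.3,0,0,0,0,0,0,0.3,0,0,0,0,0,0,0.3,0,0,0,0,0,0,0.3,0,0,0,0,0,0,0.3,0,0,0,0,0,0,0.3,0,0,0,0,0,0,0.3,0,0,0,0,0,0,0.3,0,0,0,0,0,0,0.3,0,0,0,0,0,0]

```text
clock: 17.23
tcp_pos: [0.4748, -0.3809, 0.2867]
eef_rot: [[0.0, 1.0, 0.0], [1.0, -0.0, -0.0], [-0.0, 0.0, -1.0]]
contact_force: [-0.7, 0.5, 0.5]
width: 0.0613
finger_force: 0.0
```

Request:
jog_arm:
  series: [0.3,0,0,0,0,0,0,0.3,0,0,0,0,0,0,0.3,0,0,0,0,0,0,0.3,0,0,0,0,0,0,0.3,0,0,0,0,0,0,0.3,0,0,0,0,0,0,0.3,0,0,0,0,0,0,0.3,0,0,0,0,0,0,0.3,0,0,0,0,0,0,0.3,0,0,0,0,0,0,0.3,0,0,0,0,0,0,0.3,0,0,0,0,0,0]

```text
clock: 18.23
tcp_pos: [0.4748, -0.3809, 0.2867]
eef_rot: [[0.0, 1.0, 0.0], [1.0, -0.0, -0.0], [-0.0, 0.0, -1.0]]
contact_force: [-0.2, 0.9, -0.2]
width: 0.0615
finger_force: 0.0
```

Run:
```python
from h import *
print(manip.observe()["clock"],manip.observe()["tcp_pos"])
t,s=both()
s2=manip.snapshot("side")
print(cv2.absdiff(s["frame"][130:340,140:330],s2["frame"][130:340,140:330]).max())
b=cv2.resize(s["frame"][130:340,150:310],(0,0),fx=2.8,fy=2.8,interpolation=cv2.INTER_CUBIC)
a=cv2.resize(t["frame"][90:230,140:350],(0,0),fx=1.6,fy=1.6,interpolation=cv2.INTER_CUBIC)
h=max(a.shape[0],b.shape[0]);P=lambda i:cv2.copyMakeBorder(i,0,h-i.shape[0],0,0,0)
cv2.imwrite("pics/g.png",np.hstack([P(a),P(b)]))
```

```text
18.2333 [ 0.47480736 -0.38088452  0.28668549]
48
```

View pics/g.png

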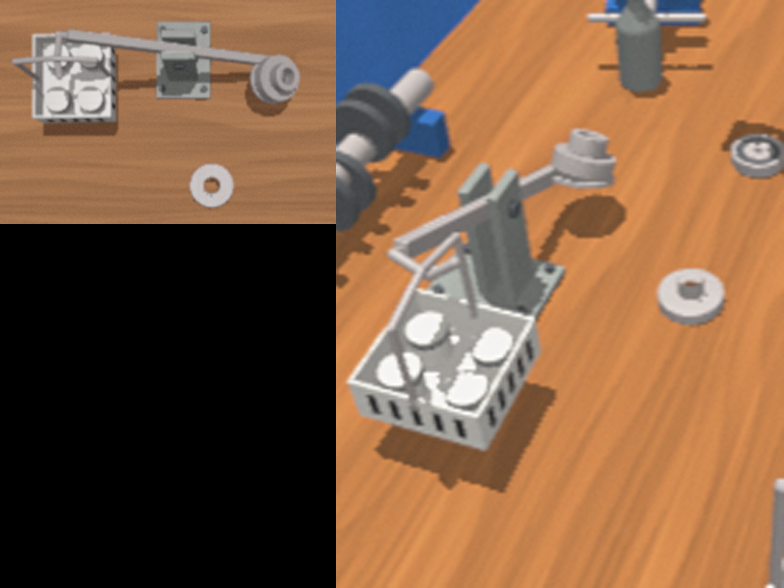

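The beam has tipped, the weight is on the peg at side crop (585,160), and the basket hangs clear of its shadow at (445,380). I'll let it settle and check that it is still and level.

Request:
jog_arm:
  series: [0.3,0,0,0,0,0,0,0.3,0,0,0,0,0,0,0.3,0,0,0,0,0,0,0.3,0,0,0,0,0,0,0.3,0,0,0,0,0,0,0.3,0,0,0,0,0,0,0.3,0,0,0,0,0,0,0.3,0,0,0,0,0,0,0.3,0,0,0,0,0,0,0.3,0,0,0,0,0,0,0.3,0,0,0,0,0,0,0.3,0,0,0,0,0,0]

```text
clock: 19.38
tcp_pos: [0.4748, -0.3809, 0.2867]
eef_rot: [[0.0, 1.0, 0.0], [1.0, -0.0, -0.0], [-0.0, 0.0, -1.0]]
contact_force: [0.2, -0.5, 0.2]
width: 0.0618
finger_force: 0.0
```

Request:
jog_arm:
  series: [0.3,0,0,0,0,0,0,0.3,0,0,0,0,0,0,0.3,0,0,0,0,0,0,0.3,0,0,0,0,0,0,0.3,0,0,0,0,0,0,0.3,0,0,0,0,0,0,0.3,0,0,0,0,0,0,0.3,0,0,0,0,0,0,0.3,0,0,0,0,0,0,0.3,0,0,0,0,0,0,0.3,0,0,0,0,0,0,0.3,0,0,0,0,0,0]

```text
clock: 20.38
tcp_pos: [0.4748, -0.3809, 0.2866]
eef_rot: [[0.0, 1.0, -0.0], [1.0, -0.0, 0.0], [0.0, -0.0, -1.0]]
contact_force: [-0.5, 0.3, -1.1]
width: 0.0618
finger_force: 0.0
```

Request:
jog_arm:
  series: [0.3,0,0,0,0,0,0,0.3,0,0,0,0,0,0,0.3,0,0,0,0,0,0,0.3,0,0,0,0,0,0,0.3,0,0,0,0,0,0,0.3,0,0,0,0,0,0,0.3,0,0,0,0,0,0,0.3,0,0,0,0,0,0,0.3,0,0,0,0,0,0,0.3,0,0,0,0,0,0,0.3,0,0,0,0,0,0,0.3,0,0,0,0,0,0]

```text
clock: 21.38
tcp_pos: [0.4748, -0.3809, 0.2867]
eef_rot: [[0.0, 1.0, 0.0], [1.0, -0.0, -0.0], [-0.0, 0.0, -1.0]]
contact_force: [-0.0, 0.6, -0.1]
width: 0.0614
finger_force: 0.0
```

Run:
```python
from h import *
g=lambda p:cv2.cvtColor(p["frame"],cv2.COLOR_BGR2GRAY).astype(np.float32)
S=[manip.snapshot("side") for _ in range(14)]
old=cv2.imread("pics/g.png")
R={"basket":(slice(220,310),slice(150,230)),"weight":(slice(165,200),slice(225,255)),"bench":(slice(220,310),slice(380,400))}
for n,r in R.items():
    print(n,[(np.round(cv2.phaseCorrelate(g(S[0])[r],g(p)[r])[0],2).tolist(),round(float(np.abs(g(p)[r]-g(S[0])[r]).mean()),2)) for p in S[3::3]])
b=cv2.resize(S[-1]["frame"][130:340,150:310],(448,588),interpolation=cv2.INTER_CUBIC)
o=old[:, -448:]; r=(slice(130,588),slice(0,230))
print("vs 3s ago",cv2.phaseCorrelate(*(cv2.cvtColor(i,cv2.COLOR_BGR2GRAY)[r].astype(np.float32) for i in(o,b))))
cv2.imwrite("pics/h.png",b)
```

```text
basket [([-0.02, -0.0], 0.95), ([-0.01, 0.02], 0.97), ([0.01, 0.01], 0.96), ([0.01, -0.01], 0.94)]
weight [([0.15, -0.02], 0.97), ([0.0, -0.04], 0.92), ([0.03, 0.02], 0.92), ([0.03, 0.07], 0.95)]
bench [([0.05, 0.07], 1.01), ([0.04, 0.06], 1.0), ([0.0, 0.07], 1.01), ([0.01, 0.04], 1.03)]
vs 3s ago ((0.2426195852679882, -0.20549185652066626), 0.7055662006802029)
```

View pics/h.png

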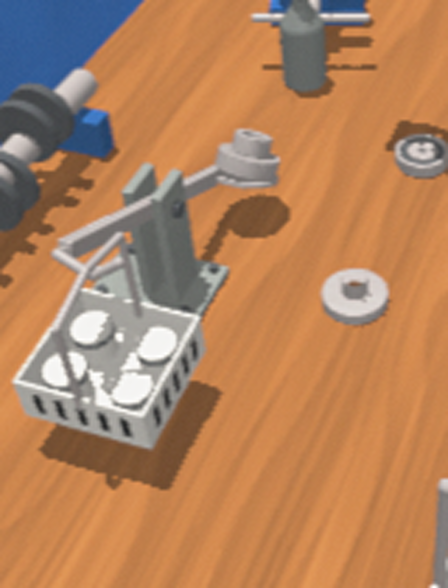

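The basket hangs still and about level, clear of the bench at (110,370). The weight is seated on the peg and the bystanders are unmoved, so I'm handing in.

```bash
python3 -c "
from plant import manip
print(manip.job_done())"
```

```text
the job is handed in; nothing more can be done
None
```

The job is handed in at about 22 s: the small white basket hangs from the hook, still, about level and clear of the bench, with the bored weight on the peg and the hub, bearing and oil bottle undisturbed; no verdict came back.

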